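# Set the two thumbwheels of the key box

## Task

The grey key box has a combination lock with two thumbwheels in its top. With a fingertip, gently flick the edge of each wheel round, click by click, until its one wide T-shaped paddle has clicked into place straight up at the pointer ridges. Do not grip anything, do not lift or shove the box, and leave the things around it where they are.

Things in the scene. Friction and masses are not known exactly. Their poses are not given: they have to be found in the camera images.
- key_box: grey steel key box, 140 (x) x 210 (y) x 78 mm, 2.5 kg, standing loose on rubber feet. Origin: centre of its underside; z up, x away from the robot, y to the left. Two thumbwheels 90 mm apart rise through slots (94 x 36 mm) in its flat top, with 4 mm wide pointer ridges, 3 mm high, beside the slots, right over the wheel axles.
- wheel_left_axis (a point): centre of the left wheel on its axle, at (0, +45, 66) mm in the box's frame, 12 mm below the box top; axes as the box's. The wheel turns about box y: a hub of 21 mm radius with six flat radial paddles 5 mm thick, 60 degrees apart, tips 45 mm from the axle. Five are 14 mm wide; one is a T, 30 mm wide over its outer 19 mm
- wheel_left (a joint): left thumbwheel (seen from the robot), rad; 0 = wide paddle straight up; grows as the wheel's top moves away from the robot (box +x). Six clicks a turn, 1.047 apart, one paddle upright at each; turns both ways without end (6.283 = 0). A sprung ball holds each click (about 2 N at a paddle); pushed over half-way (0.52) it snaps to the next click once the finger lets it. Starts 1 to 3 clicks below 0
- wheel_left_paddle (a point): middle of the outer edge of the left wheel's wide T paddle; z points outward. At a click the upright paddle's tip is 45 mm above the axle, its neighbours' tips 22.5 mm above it and 39 mm before and behind: a fingertip 25 to 34 mm above the axle clears those and pushes the upright paddle by its face; for one click the finger's front goes 28 to 35 mm along x past the axle
- wheel_right_axis (a point): centre of the right wheel on its axle, at (0, -45, 66) mm in the box's frame, 12 mm below the box top; axes as the box's. The wheel turns about box y: a hub of 21 mm radius with six flat radial paddles 5 mm thick, 60 degrees apart, tips 45 mm from the axle. Five are 14 mm wide; one is a T, 30 mm wide over its outer 19 mm
- wheel_right (a joint): right thumbwheel (seen from the robot), rad; 0 = wide paddle straight up; grows as the wheel's top moves away from the robot (box +x). Six clicks a turn, 1.047 apart, one paddle upright at each; turns both ways without end (6.283 = 0). A sprung ball holds each click (about 2 N at a paddle); pushed over half-way (0.52) it snaps to the next click once the finger lets it. Starts 1 to 3 clicks below 0
- wheel_right_paddle (a point): middle of the outer edge of the right wheel's wide T paddle; z points outward. At a click the upright paddle's tip is 45 mm above the axle, its neighbours' tips 22.5 mm above it and 39 mm before and behind: a fingertip 25 to 34 mm above the axle clears those and pushes the upright paddle by its face; for one click the finger's front goes 28 to 35 mm along x past the axle
- nasal_spray: small white pump spray bottle, 31x31x107 mm, upright, loose, close to the box on its right; origin under its centre
- note_pad: yellow sticky-note block, 36x48x13 mm, loose, left of the box; origin under its centre
- glue_stick: glue stick lying on its side, 23x91x23 mm, loose, in front of the box; origin under its centre
- stapler: blue stapler, 125x30x43 mm, loose, at the desk's front edge on the left; origin under its centre
- apple: apple, 80x78x69 mm, loose, at the back on the left; origin under its centre
- mug: white mug, 84x118x97 mm, loose, behind the box; origin under its centre

How it is judged (in metres and radians):
At the end, for the whole second after the job is handed in: both wheels rest within 0.15 rad of the click at which the wide paddle stands straight up (any whole number of turns); the box stands flat within 25 mm of its start and the other things within 30 mm of theirs ((value of joint wheel_left between -0.15 and 0.15 rad or value of joint wheel_left between -6.433 and -6.133 rad or value of joint wheel_left between 6.133 and 6.433 rad) and velocity of joint wheel_left between -0.3 and 0.3 rad/s and (value of joint wheel_right between -0.15 and 0.15 rad or value of joint wheel_right between -6.433 and -6.133 rad or value of joint wheel_right between 6.133 and 6.433 rad) and velocity of joint wheel_right between -0.3 and 0.3 rad/s and distance of key_box from where it was at the start of the episode below 0.025 m and linear speed of key_box below 0.01 m/s and angle between key_box's own z axis and vertical below 0.03 rad and distance of each of nasal_spray, note_pad, glue_stick, stapler, apple, mug from where it was at the start of the episode below 0.03 m); the robot touches nothing.
It fails at once if the key box was lifted, tipped or shoved (distance of key_box from where it was at the start of the episode above 0.025 m or angle between key_box's own z axis and vertical above 0.15 rad).
It fails at once if the fingers squeezed or forced the box or a wheel with more than 25 N (contact force between the fingers and key_box above 25 N).
It fails at once if a thing beside the work was moved, lifted or knocked over (distance of any of nasal_spray, note_pad, glue_stick, stapler, apple, mug from where it was at the start of the episode above 0.03 m).
It also fails if it takes over 51 s, if anything falls off the work surface, if the arm or the gripper's body presses on something with over 40 N, if the wrist force passes 120 N, or if a joint passes its speed limit or range.

## Robot

A 6-joint arm with a two-finger parallel gripper is mounted at the origin on a cart in front of the work surface, level with it; the furniture and walls round the work are solid. World frame = base frame: x ahead of the robot, y to its left, z up, the work surface at z = 0. Lengths are in m, angles in degrees, forces in N, time in s.
With the tool pointing down it reaches from about 0.4 to 0.825 m from the base axis. Payload 7 kg.
Tool frame: the origin (TCP) lies on the centre line of the jaws, within the pads' length; the fingertips stand 11 mm ahead of it and the grasp point (between the pads) lies 8 mm behind it; z points along the fingers, y is the line along which they close (so a half turn about z gives the same grasp; the last joint's range is limited). The gripper opens to 88 mm and grips with 3 to 60 N. Pads are 19 mm wide; open, the fingers measure 130 mm over their backs; the gripper's body (78 mm by 193 mm) begins 47 mm behind the grasp point.
Start: joints at [-54.368, 20.546, 0.682, 0, -70.136, -16.507], TCP at [0.221, -0.638, 0.238] pointing down, gripper open.
Joint ranges: [-176.03, 176.03], [-82.01, 121.73], [-58.28, 71.71], [-173.87, 95.51], [-174.79, -0.11], [-173.66, 173.66]. Speed limits (degrees/s): [136.94, 136.94, 172.46, 180, 180, 180].

## Interface

Orientations are given as [roll, pitch, yaw] about the fixed x, y, z axes, in that order (R = Rz(yaw) Ry(pitch) Rx(roll)).
In Python, from plant import r, capture, camera_model, job gives the robot as it stands.
- The arm moves only by the tool drive_tool, never from a script. Its argument "increments" is a list that holds one entry, the list of rows, each a list of 5 numbers: the gripper's target within -1 to 1 (fully open at 1, half-way at 0, shut at -1), then the shift along the tool's x, y, z scaled (see below), then the turn about the tool's z scaled (see below). In form: [[[gripper, tx, ty, tz, roll], ...]]. A call has 1 to 5 rows; each row is the pose to reach, as a shift and turn from the pose commanded when the call began, along the tool's axes at that moment, turning the shorter way round; what a row does not reach only later rows make up. The controller multiplies each number of a shift by 120 mm and each number of a turn by 360 degrees. A row lasts 1/8 s, in which the tool goes at most 62.5 mm and 10.7 degrees, less where a joint would pass 70% of its speed; a pose out of reach is approached as far as the arm can. A call with a number of a shift or a turn outside -1 to 1 is refused whole. A call with a gripper value outside its range is refused whole. The fingers move at their own pace and stop on an object; "squeeze" is the grip in N (left out, the last holds). Time passes only in rows, so rows that repeat a pose let the fingers close. It gives the time, the measured TCP pose, the force, the opening and the grip force at its end, in the units of the state.
- r.get_state(): the state, without advancing time (a new reading comes with each control period).
- capture(name): name is "scene" or "top" or "wrist"; returns the picture (420x560x3 uint8, red, green, blue); there is no depth.
- camera_model(name): a dict with "camera_matrix" (3x3 intrinsics, pixels), "k1" (the pictures are not rectified: a ray, as slopes to the right and down, at radius r is drawn at 1 + k1 r^2 times it, then the intrinsics apply), "rvec" (rotation vector, rad) and "tvec" (3), from world to camera coordinates, as OpenCV has them. Camera axes: x right, y down, z forward; pixel columns grow to the right and rows downward; lengths in m; the calibration is good to about 2 mm. A picture is of the moment at which its call begins: read the wrist's pose just before it. camera_model takes no time and is no camera call; for the wrist camera it gives the pose at the moment of the call.
- job.close_job(): hands the job in; it is judged then, once.
The state is a dict: "time_s": time; "joints": joint angles; "qd": joint speeds; "joint_torque": joint torques, N m; "tcp_pos": TCP position; "eef_rot": TCP orientation; "contact_force": force on the tool from outside, world axes, zero at the start; "moment": the same for the moment, N m; "gripper_width": finger opening in m; "gripper_force": force on a finger pad.
Only numpy, scipy, OpenCV 4.12 (cv2) and the standard library are available. Lean on these libraries where they do the work, as an engineer would, in place of code of your own. Each camera call takes 0.05 s, during which the arm holds its last target. There are 200 camera calls.

## Working session

There is one attempt and no reset: what is moved stays moved. The work goes in short steps, Python scripts to look and compute and a tool call to move; the robot and the scene stay as the last step left them, time stands still between calls to the robot, and variables do not carry over. Pictures are saved under pics/ and viewed, at most 10 in all, crops included, and the job is handed in when it is done.

Besides the shell and the picture viewer there is one more tool, called after ">>>" as a command line: name --argument value ..., lists and objects as JSON in quotes. drive_tool: Moves the arm, as the interface text tells. Its arguments: {"type":"object","properties":{"increments":{"type":"array"},"squeeze":{"type":"number"}},"required":["increments"]}

```bash
mkdir -p pics; cat > h.py <<'E'
import numpy as np, cv2
from plant import r, capture, camera_model, job
def ray(name,uv,m=None):
    m=m or camera_model(name);K=np.array(m["camera_matrix"],float);R=cv2.Rodrigues(np.array(m["rvec"],float))[0];t=np.array(m["tvec"],float).ravel()
    d=np.array([[(u-K[0,2])/K[0,0],(v-K[1,2])/K[1,1]] for u,v in uv]);s=d.copy()
    for _ in range(20): s=d/(1+m["k1"]*(s**2).sum(1,keepdims=True))
    D=np.c_[s,np.ones(len(s))]@R; return -R.T@t,D
def onz(name,uv,z,m=None):
    c,D=ray(name,uv,m); return c+D*((z-c[2])/D[:,2])[:,None]
def proj(name,P,m=None):
    m=m or camera_model(name);K=np.array(m["camera_matrix"],float)
    R=cv2.Rodrigues(np.array(m["rvec"],float))[0];p=np.atleast_2d(P)@R.T+np.array(m["tvec"]).ravel()
    s=p[:,:2]/p[:,2:];s=s*(1+m["k1"]*(s**2).sum(1,keepdims=True));return s*[K[0,0],K[1,1]]+[K[0,2],K[1,2]]
def save(img,n,z=1):
    cv2.imwrite("pics/"+n,cv2.resize(img[:,:,::-1],None,fx=z,fy=z,interpolation=cv2.INTER_CUBIC))
E
python3 - <<'E'
from h import *
for n in("scene","top"):
    save(capture(n),n+".png",1.4); m=camera_model(n); print(n,ray(n,[[280,210]]),m["k1"])
s=r.get_state();print(s["time_s"],s["tcp_pos"],s["eef_rot"],s["gripper_width"])
E
```

```text
scene (array([-0.39809972, -0.52407017,  0.78995382]), array([[ 0.73105863,  0.43633163, -0.52490579]])) -0.04602221000929629
top (array([0.4257556 , 0.0356605 , 1.19310475]), array([[ 0.11329031, -0.01729152, -0.99346666]])) -0.017145449909685626
0.1 [ 0.22098072 -0.6373836   0.2367583 ] [ 1.79918694e+02 -7.46812503e-03 -1.60882077e+02] 0.08738900029103829
```

View pics/scene.png

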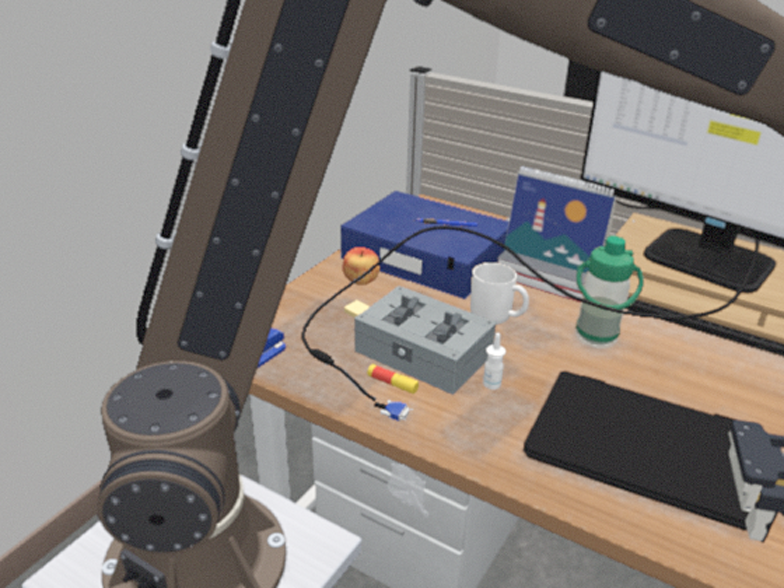

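View pics/top.png

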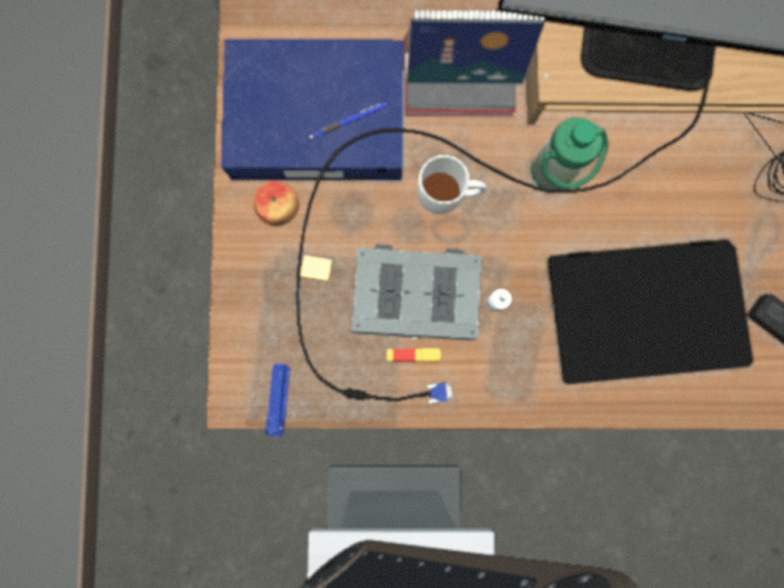

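The box's top face is at about (352–481, 249–339) in the 1.4x top view. The spray is right beside it at (500,299) and the mug is behind it at (445,185). Next I'll find the box pose and zoom in on the wheels.

```bash
python3 - <<'E'
from h import *
im=capture("top");sc=capture("scene")
hsv=cv2.cvtColor(im,cv2.COLOR_RGB2HSV)
m=((hsv[:,:,0]>70)&(hsv[:,:,0]<125)&(hsv[:,:,1]<75)&(hsv[:,:,1]>8)&(hsv[:,:,2]>85)).astype(np.uint8)*255
m[:,:235]=0;m[:,360:]=0;m[:165]=0;m[255:]=0
m=cv2.morphologyEx(m,cv2.MORPH_CLOSE,np.ones((15,15)));m=cv2.morphologyEx(m,cv2.MORPH_OPEN,np.ones((13,13)))
c=max(cv2.findContours(m,0,2)[0],key=cv2.contourArea)
b=cv2.boxPoints(cv2.minAreaRect(c));print(b)
P=onz("top",b,.078);print(P);print(P.mean(0),np.linalg.norm(np.diff(P,axis=0),axis=1),np.degrees(np.arctan2((P[1]-P[0])[1],(P[1]-P[0])[0])))
# hand-read corners
h=np.array([[355,249],[481,256],[479,339],[352,333]])/1.4
Q=onz("top",h,.078);print(Q,Q.mean(0))
# ridge marks
a=cv2.resize(im[170:248,245:350],None,fx=7,fy=7,interpolation=cv2.INTER_CUBIC)
cv2.imwrite("pics/tc.png",a[:,:,::-1])
b=cv2.resize(sc[195:285,245:365],None,fx=6.5,fy=6.5,interpolation=cv2.INTER_CUBIC);cv2.imwrite("pics/sc.png",b[:,:,::-1])
E
```

```text
[[251.63452 236.75809]
 [255.18573 177.57117]
 [343.24872 182.85495]
 [339.6975  242.04187]]
[[ 0.49039415  0.08184347  0.078     ]
 [ 0.62932389  0.07455361  0.078     ]
 [ 0.61749054 -0.13217332  0.078     ]
 [ 0.4786558  -0.12206817  0.078     ]]
[ 0.55396609 -0.0244611   0.078     ] [0.13912086 0.20706534 0.13920201] -3.0036415704131882
[[ 0.62863066  0.07833536  0.078     ]
 [ 0.61748813 -0.13293215  0.078     ]
 [ 0.47843435 -0.12773709  0.078     ]
 [ 0.4878489   0.08230109  0.078     ]] [ 0.55310051 -0.0250082   0.078     ]
```

View pics/tc.png

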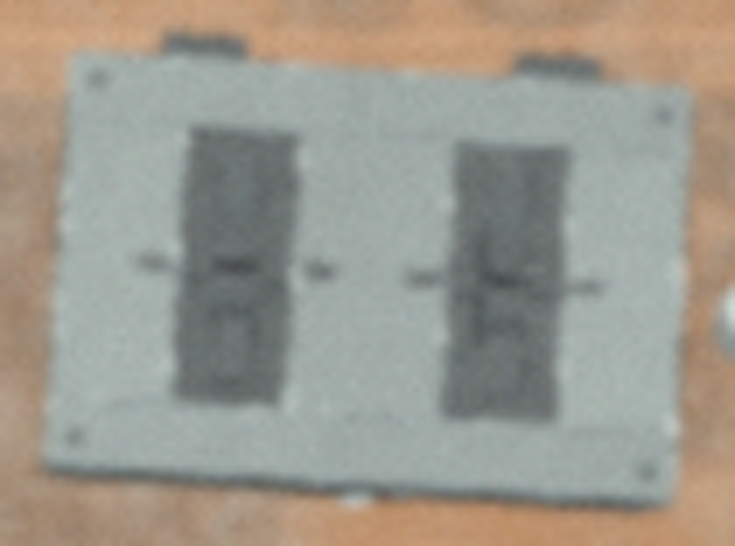

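View pics/sc.png

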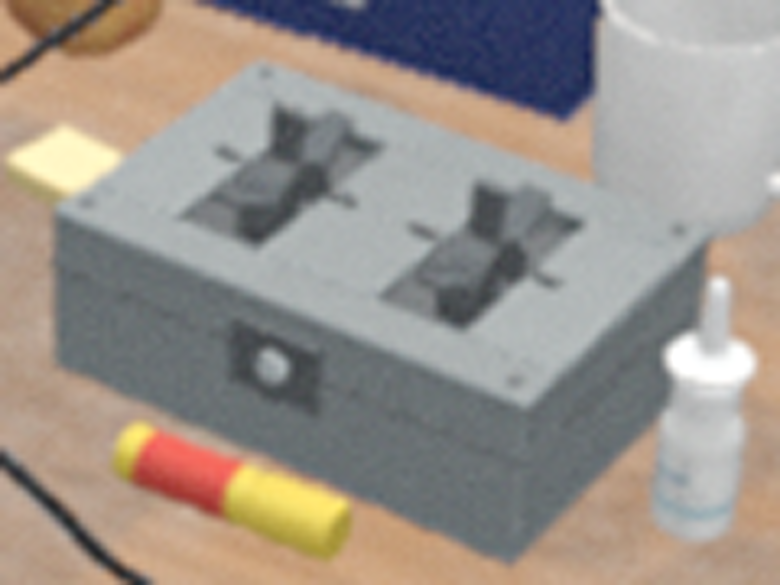

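Box centre is about (0.5535, -0.0247), yaw -3°. No T paddle is upright on either wheel, and I can't yet tell which paddle is the T. I'll shut the gripper, turn square to the box and approach for a close look with the wrist camera.

>>> drive_tool --increments '[[[-1,-0.5,0.5,0,0.03],[-1,-1,1,0,0.0614],[-1,-1,1,0,0.0614],[-1,-1,1,0,0.0614]]]'

```text
time_s: 0.7
tcp_pos: [0.2964, -0.4827, 0.2382]
eef_rot: [-180.0, 0.1, 177.2]
contact_force: [0.3, -0.6, 0.4]
gripper_width: 0.0532
gripper_force: 0.0
```

>>> drive_tool --increments '[[[-1,-0.14,0.5,0,0],[-1,-0.27,0.97,0,0],[-1,-0.27,0.97,0,0]]]'

```text
time_s: 1.08
tcp_pos: [0.3345, -0.3683, 0.238]
eef_rot: [-180.0, 0.1, 177.2]
contact_force: [0.5, 0.2, 0.3]
gripper_width: 0.0231
gripper_force: 0.0
```

>>> drive_tool --increments '[[[-1,-0.14,0.5,0,0],[-1,-0.27,0.97,0,0],[-1,-0.27,0.97,0,0]]]'

```text
time_s: 1.45
tcp_pos: [0.3733, -0.2541, 0.2379]
eef_rot: [-180.0, 0.1, 177.3]
contact_force: [-0.4, -0.6, -0.4]
gripper_width: 0.0007
gripper_force: 0.0
```

>>> drive_tool --increments '[[[-1,-0.14,0.5,0,0],[-1,-0.27,0.97,0,0],[-1,-0.27,0.97,0,0]]]'

```text
time_s: 1.82
tcp_pos: [0.4118, -0.1397, 0.2378]
eef_rot: [-180.0, 0.0, 177.2]
contact_force: [0.6, -0.4, -0.6]
gripper_width: 0.0008
gripper_force: 0.0
```

>>> drive_tool --increments '[[[-1,-0.14,0.5,0,0],[-1,-0.27,0.97,0,0],[-1,-0.27,0.97,0,0],[-1,-0.27,0.97,0,0]]]'

```text
time_s: 2.33
tcp_pos: [0.4488, -0.028, 0.2372]
eef_rot: [-180.0, -0.1, 177.0]
contact_force: [0.5, -0.3, 0.0]
gripper_width: 0.0003
gripper_force: 0.0
```

```bash
python3 - <<'E'
from h import *
s=r.get_state();print(s["time_s"],s["tcp_pos"],s["eef_rot"],s["gripper_width"],s["contact_force"])
m=camera_model("wrist");im=capture("wrist");save(im,"w1.png",1.4)
np.savez("w1.npz",im=im,**m)
yaw=np.radians(-3);R=np.array([[np.cos(yaw),-np.sin(yaw)],[np.sin(yaw),np.cos(yaw)]])
for y in(.045,-.045):
    p=np.array([.5535,-.0247])+R@[0,y];print(p,proj("wrist",[[*p,.111]],m)*1.4)
E
```

```text
2.325 [ 0.44882895 -0.02797458  0.2372147 ] [-1.79965434e+02 -5.88055758e-02  1.76991632e+02] 0.00034807743529664657 [ 0.47841379 -0.29857402  0.00061113]
[0.55585512 0.02023833] [[467.4670705  442.63384036]]
[ 0.55114488 -0.06963833] [[329.90542751 442.66360985]]
```

View pics/w1.png

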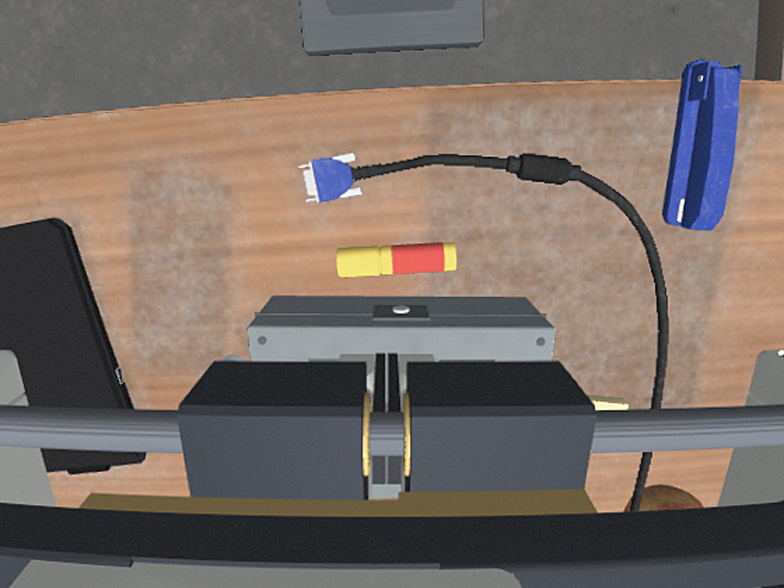

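The gripper blocks the wheels. The camera looks down from its robot side, and the box front edge is at row ~330. I'll move the tool 120 mm further forward to see the wheels.

>>> drive_tool --increments '[[[-1,-0.5,0,0,0],[-1,-1,0,0,0],[-1,-1,0,0,0],[-1,-1,0,0,0]]]'

```text
time_s: 2.88
tcp_pos: [0.5681, -0.0349, 0.2367]
eef_rot: [-180.0, -0.1, 176.9]
contact_force: [-0.4, 0.0, -0.0]
gripper_width: 0.0005
gripper_force: 0.0
```

```bash
python3 - <<'E'
from h import *
s=r.get_state();print(s["time_s"],s["tcp_pos"],s["eef_rot"],s["gripper_width"])
m=camera_model("wrist");im=capture("wrist");save(im,"w2.png",1.4)
p=np.array(s["tcp_pos"]);print(proj("wrist",[p-[0,0,.011],p+[0,.021,-.011],p+[0,0,.06]],m)*1.4, ray("wrist",[[280,210]],m))
E
```

```text
2.875 [ 0.56805047 -0.0348833   0.23673526] [-1.79970476e+02 -1.06423862e-01  1.76872310e+02] 0.0004934119423004474
[[384.70713001 377.21777356]
 [442.96431883 374.30969541]
 [383.63750902 517.95891788]] (array([ 0.48984518, -0.03007168,  0.38488681]), array([[ 0.28391058, -0.00376964, -0.95893001]]))
```

View pics/w2.png

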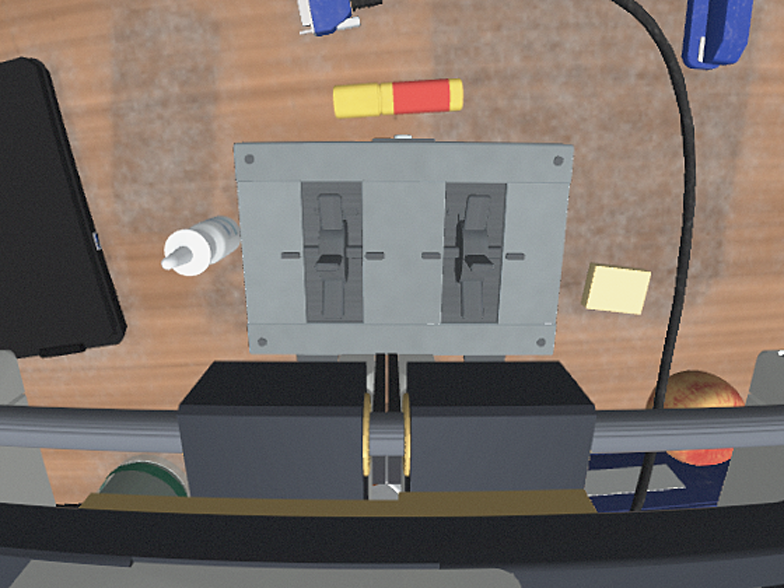

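Now clear: on both wheels the upright paddle at (330,260)/(478,262), the front one and the rear one are all narrow. So both T paddles are hidden, meaning -2 or -3. The ridges are at row 256, columns 291, 374, 430 and 514, which give the axle positions.

```bash
python3 - <<'E'
from h import *
uv=np.array([[291,256],[374,256],[430,256],[514,256]])/1.4
P=onz("wrist",uv,.081);print(P,P.mean(0))
C=onz("wrist",np.array([[235,143],[573,143],[555,353],[248,353]])/1.4,.078);print(C,C.mean(0))
s=r.get_state();yaw=np.radians(s["eef_rot"][2]);x=np.array([np.cos(yaw),np.sin(yaw)]);y=np.array([np.sin(yaw),-np.cos(yaw)])
for p in(P[:2].mean(0),P[2:].mean(0)):
    d=p[:2]-s["tcp_pos"][:2];print("tool shift mm",d@x*1e3,d@y*1e3)
E
```

```text
[[ 0.55115567 -0.09411894  0.081     ]
 [ 0.55404849 -0.04106124  0.081     ]
 [ 0.55592075 -0.00537593  0.081     ]
 [ 0.55863892  0.04857991  0.081     ]] [ 0.55494096 -0.02299405  0.081     ]
[[ 0.47937541 -0.12202186  0.078     ]
 [ 0.48993334  0.08512938  0.078     ]
 [ 0.62928705  0.0797305   0.078     ]
 [ 0.61794322 -0.13210343  0.078     ]] [ 0.55413476 -0.02231635  0.078     ]
tool shift mm 13.396026913942558 -33.86714976990197
tool shift mm 13.527797488064836 55.44741385259368
```

>>> drive_tool --increments '[[[-1,0.29,-0.28,0.4,0],[-1,0.29,-0.28,0.79,0],[-1,0.29,-0.28,0.79,0],[-1,0.29,-0.28,0.79,0]]]'

```text
time_s: 3.42
tcp_pos: [0.5334, -0.0647, 0.1452]
eef_rot: [180.0, 0.2, 177.1]
contact_force: [0.4, 0.5, 0.3]
gripper_width: 0.0002
gripper_force: 0.0
```

>>> drive_tool --increments '[[[-1,0,0,0.15,0],[-1,0,0,0.3,0],[-1,0,0,0.3,0],[-1,0,0,0.3,0]]]'

```text
time_s: 3.92
tcp_pos: [0.5335, -0.0645, 0.1086]
eef_rot: [180.0, 0.2, 177.1]
contact_force: [0.6, 0.1, 1.1]
gripper_width: 0.0003
gripper_force: 0.0
```

```bash
python3 - <<'E'
from h import *
s=r.get_state();print(s["time_s"],s["tcp_pos"],s["contact_force"])
yaw=np.radians(-3);R=np.array([[np.cos(yaw),-np.sin(yaw)],[np.sin(yaw),np.cos(yaw)]])
print(R.T@(np.array(s["tcp_pos"])[:2]-np.array([.5549,-.0230])))
im=capture("wrist");save(im[70:280,120:440],"w3.png",2.4)
E
```

```text
3.925 [ 0.53349152 -0.06445759  0.1086484 ] [0.63702771 0.1142544  1.0692236 ]
[-0.01920942 -0.04252121]
```

View pics/w3.png

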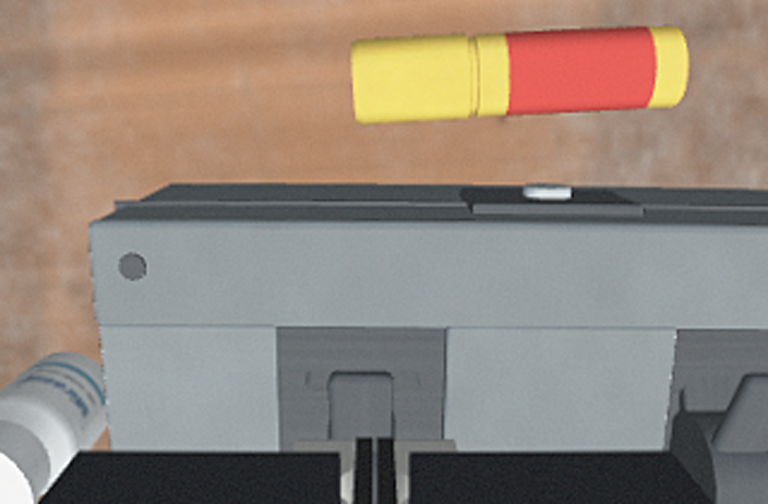

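Close up: behind the right wheel's narrow front paddle, the edges of a wider paddle show at (307,380) and (420,380). So the right T is probably at -2. The finger is in front of the upright paddle, so I'll push one click.

>>> drive_tool --increments '[[[-1,-0.07,0,0.02,0],[-1,-0.14,0,0.02,0],[-1,-0.21,0,0.02,0],[-1,-0.28,0,0.02,0],[-1,-0.34,0,0.02,0]]]'

```text
time_s: 4.6
tcp_pos: [0.5741, -0.0669, 0.1044]
eef_rot: [180.0, 0.0, 177.0]
contact_force: [0.3, -0.1, -0.5]
gripper_width: 0.0002
gripper_force: 0.0
```

>>> drive_tool --increments '[[[-1,0,0,0,0],[-1,0,0,0,0]]]'

```text
time_s: 4.85
tcp_pos: [0.5728, -0.0669, 0.1043]
eef_rot: [180.0, -0.0, 177.0]
contact_force: [0.1, 0.4, 0.6]
gripper_width: 0.0004
gripper_force: 0.0
```

>>> drive_tool --increments '[[[-1,0,0,-0.5,0],[-1,0,0,-1,0],[-1,0,0,-1,0],[-1,0,0,-1,0]]]'

```text
time_s: 5.35
tcp_pos: [0.5725, -0.0668, 0.2246]
eef_rot: [180.0, 0.0, 177.0]
contact_force: [0.3, 0.2, -1.3]
gripper_width: 0.0004
gripper_force: 0.0
```

```bash
python3 - <<'E'
from h import *
s=r.get_state();print(s["time_s"],s["tcp_pos"],s["contact_force"])
im=capture("wrist");save(im[70:280,150:470],"w4.png",2.4)
E
```

```text
5.35 [ 0.57245229 -0.06676159  0.22459936] [ 0.32950852  0.1601041  -1.25871191]
```

View pics/w4.png

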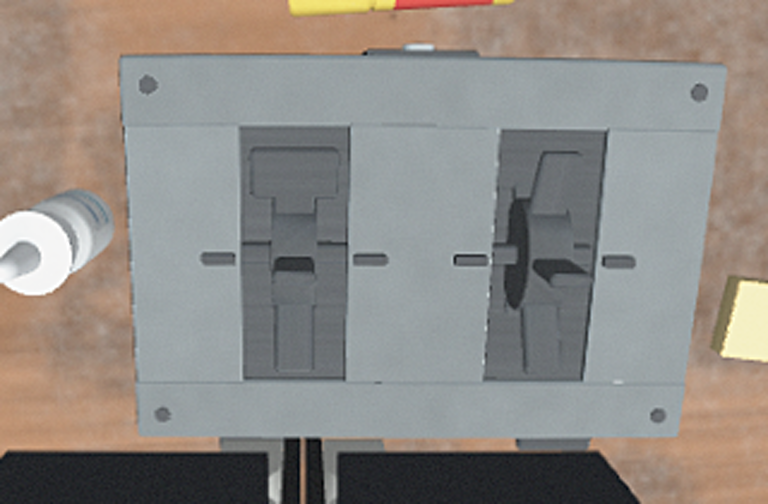

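The right T is now at the front (248–340, 150–200), so that wheel is at -1. One more click on the right, then the left.

>>> drive_tool --increments '[[[-1,0.2,-0.02,0.3,0],[-1,0.34,-0.02,0.66,0],[-1,0.34,-0.02,0.66,0],[-1,0.34,-0.02,0.98,0],[-1,0.34,-0.02,0.98,0]]]'

```text
time_s: 6.02
tcp_pos: [0.5311, -0.0674, 0.1054]
eef_rot: [-179.9, -0.3, 177.0]
contact_force: [-0.1, -0.2, 1.2]
gripper_width: 0.0006
gripper_force: 0.0
```

>>> drive_tool --increments '[[[-1,0,0,0,0],[-1,-0.08,0,0,0],[-1,-0.17,0,0,0],[-1,-0.26,0,0,0],[-1,-0.34,0,0,0]]]'

```text
time_s: 6.65
tcp_pos: [0.5744, -0.0693, 0.107]
eef_rot: [180.0, 0.1, 177.0]
contact_force: [0.2, 0.2, 0.5]
gripper_width: 0.0002
gripper_force: 0.0
```

>>> drive_tool --increments '[[[-1,0,0,0,0],[-1,0,0,0,0]]]'

```text
time_s: 6.9
tcp_pos: [0.5726, -0.0693, 0.1066]
eef_rot: [180.0, -0.0, 177.0]
contact_force: [-0.2, -0.3, -0.4]
gripper_width: 0.0008
gripper_force: 0.0
```

>>> drive_tool --increments '[[[-1,0,0,-0.3,0],[-1,0,0,-0.5,0],[-1,0,0,-0.5,0]]]'

```text
time_s: 7.28
tcp_pos: [0.5738, -0.0691, 0.169]
eef_rot: [180.0, 0.2, 177.0]
contact_force: [-0.1, 0.8, 0.3]
gripper_width: 0.0005
gripper_force: 0.0
```

>>> drive_tool --increments '[[[-1,0.17,0.38,0,0],[-1,0.34,0.75,0,0],[-1,0.34,0.75,0,0],[-1,0.34,0.75,0.52,0],[-1,0.34,0.75,0.52,0]]]'

```text
time_s: 7.9
tcp_pos: [0.5337, 0.0214, 0.1008]
eef_rot: [-179.8, -0.4, 177.0]
contact_force: [0.2, -0.4, 0.7]
gripper_width: 0.0003
gripper_force: 0.0
```

>>> drive_tool --increments '[[[-1,0,0,0,0],[-1,-0.08,0,0,0],[-1,-0.17,0,0,0],[-1,-0.26,0,0,0],[-1,-0.34,0,0,0]]]'

```text
time_s: 8.52
tcp_pos: [0.5791, 0.0206, 0.1048]
eef_rot: [180.0, 0.1, 177.0]
contact_force: [-0.1, -0.6, -0.1]
gripper_width: 0.0005
gripper_force: 0.0
```

>>> drive_tool --increments '[[[-1,0,0,0,0],[-1,0,0,0,0]]]'

```text
time_s: 8.78
tcp_pos: [0.5773, 0.0205, 0.1042]
eef_rot: [-180.0, -0.0, 177.0]
contact_force: [-0.8, -0.1, -1.4]
gripper_width: 0.0004
gripper_force: 0.0
```

>>> drive_tool --increments '[[[-1,0,0,-0.5,0],[-1,0,0,-1,0],[-1,0,0,-1,0],[-1,0,0,-1,0]]]'

```text
time_s: 9.28
tcp_pos: [0.5769, 0.0207, 0.2246]
eef_rot: [180.0, 0.0, 177.0]
contact_force: [0.5, 0.9, -0.5]
gripper_width: 0.0001
gripper_force: 0.0
```

```bash
python3 - <<'E'
from h import *
s=r.get_state();print(s["time_s"],s["tcp_pos"],s["contact_force"])
im=capture("wrist");save(im[70:280,120:440],"w5.png",2.4)
E
```

```text
9.275 [0.57694161 0.02069478 0.22457281] [ 0.47501257  0.93957018 -0.49889236]
```

View pics/w5.png

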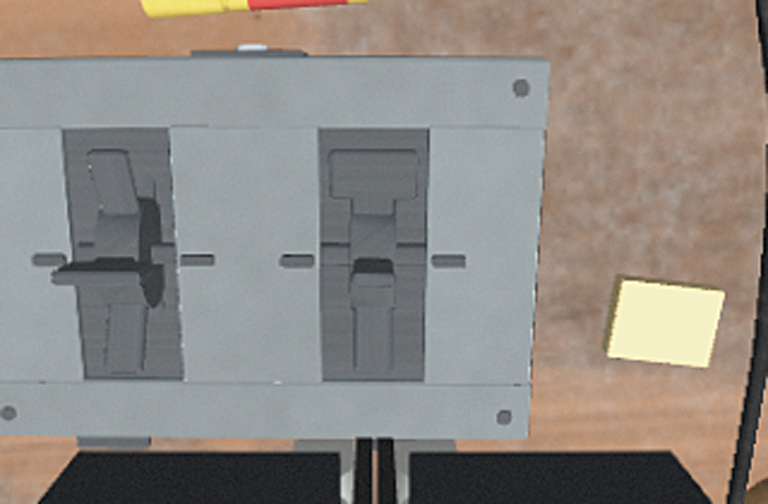

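The right T is upright at (55–165, 272). The left T is at the front (330–417, 150–197), so the left wheel needs one more click.

>>> drive_tool --increments '[[[-1,0.2,0,0.3,0],[-1,0.36,0,0.66,0],[-1,0.36,0,0.66,0],[-1,0.36,0,0.98,0],[-1,0.36,0,0.98,0]]]'

```text
time_s: 9.95
tcp_pos: [0.5332, 0.0223, 0.1051]
eef_rot: [-179.9, -0.3, 177.0]
contact_force: [0.4, 0.3, 0.4]
gripper_width: 0.0002
gripper_force: 0.0
```

>>> drive_tool --increments '[[[-1,0,0,0,0],[-1,-0.08,0,0,0],[-1,-0.17,0,0,0],[-1,-0.26,0,0,0],[-1,-0.34,0,0,0]]]'

```text
time_s: 10.58
tcp_pos: [0.5765, 0.0207, 0.107]
eef_rot: [180.0, 0.1, 177.0]
contact_force: [-1.1, 0.0, 0.1]
gripper_width: 0.0003
gripper_force: 0.0
```

>>> drive_tool --increments '[[[-1,0,0,0,0],[-1,0,0,0,0]]]'

```text
time_s: 10.82
tcp_pos: [0.575, 0.0206, 0.1066]
eef_rot: [-180.0, -0.0, 177.0]
contact_force: [-0.1, -0.1, 0.0]
gripper_width: 0.0004
gripper_force: 0.0
```

>>> drive_tool --increments '[[[-1,0,0,-0.5,0],[-1,0,0,-1,0],[-1,0,0,-1,0],[-1,0,0,-1,0],[-1,0,0,-1,0]]]'

```text
time_s: 11.45
tcp_pos: [0.5742, 0.0206, 0.2256]
eef_rot: [-180.0, -0.1, 177.0]
contact_force: [1.3, -0.2, -0.4]
gripper_width: 0.0003
gripper_force: 0.0
```

```bash
python3 - <<'E'
from h import *
s=r.get_state();print(s["time_s"],s["tcp_pos"],s["contact_force"])
im=capture("wrist");save(im[70:280,80:400],"w6.png",2.4)
E
```

```text
11.45 [0.57422094 0.02056435 0.2255689 ] [ 1.31900391 -0.16085027 -0.40890753]
```

View pics/w6.png

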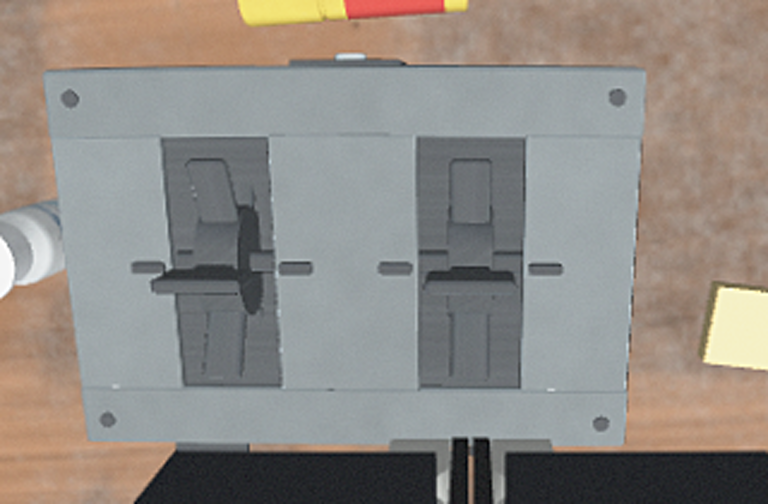

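Both wide T paddles now stand upright at the ridges, at (205,283) and (470,281), and the neighbouring paddles are narrow. Handing in.

```bash
python3 -c "
from plant import job
print(job.close_job())"
```

```text
the job is handed in; nothing more can be done
None
```

Both wheels took two clicks each; the last wrist picture shows both wide T paddles upright at the ridges. The job was handed in at about 11.5 s of the 51 s allowed, with no verdict returned.

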